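Unload a gauge from the clamshell test jig

ROBOT

A 6-joint arm with a two-finger parallel gripper is mounted at the origin on a cart in front of the work surface, level with it; the furniture and walls round the work are solid. World frame = base frame: x ahead of the robot, y to its left, z up, the work surface at z = 0. Lengths are in m, angles in rad, forces in N, time in s.
With the tool pointing down it reaches from about 0.35 to 0.85 m from the base axis. Payload 8.1 kg.
Tool frame: the origin (TCP) lies on the centre line of the jaws, within the pads' length; the fingertips stand 14 mm ahead of it and the grasp point (between the pads) lies 5 mm behind it; z points along the fingers, y is the line along which they close (so a half turn about z gives the same grasp; the last joint's range is limited). The gripper opens to 93 mm and grips with 3 to 60 N. Pads are 15 mm wide; open, the fingers measure 128 mm over their backs; the gripper's body (75 mm by 188 mm) begins 65 mm behind the grasp point.
Start: joints at [1.151, 0.13, 1.488, -0, 1.523, -0.085], TCP at [0.197, 0.567, 0.233] pointing down, gripper open.
Joint ranges: [-2.96, 2.96], [-0.89, 2.26], [0.02, 2.5], [-1.34, 4.48], [0, 2.73], [-2.66, 2.66]. Speed limits (rad/s): [2.39, 2.39, 2.79, 3.14, 3.14, 3.14].

INTERFACE

Orientations are given as a unit quaternion [w, x, y, z].
In Python, from station import env gives the robot as it stands.
- The arm moves only by the shell command python3 -m handwheel 'ROWS' [OPENING] [FORCE]. ROWS is JSON, a list of rows, each an object of numbers: "x", "y", "z": the shift along the tool's x, y, z in cm; "ax", "ay", "az": the turn, a rotation vector about the tool's x, y, z in rad. A call has 1 to 20 rows; each row is the pose to reach, as a shift and turn from the pose commanded when the call began, along the tool's axes at that moment; what a row does not reach only later rows make up. A row lasts 1/12 s, in which the tool goes at most 41.7 mm and 7.16 degrees, less where a joint would pass 70% of its speed; a pose out of reach is approached as far as the arm can. A call with a gripper value outside its range is refused whole. OPENING is the closure, from 0 (fully open) to 1 (shut), set as the call begins (- or left out, the last holds). The fingers move at their own pace and stop on an object; FORCE is the grip in N (left out, the last holds). Time passes only in rows, so rows that repeat a pose let the fingers close. It gives the time, the measured TCP pose, the force, the opening and the grip force at its end, in the units of the state.
- env.state(): the state, without advancing time (a new reading comes with each control period).
- env.snapshot(name): name is "scene" or "side" or "wrist"; returns the picture (480x640x3 uint8, red, green, blue); there is no depth.
- env.camera_info(name): a dict with "camera_matrix" (3x3 intrinsics, pixels), "origin" and "attitude" of the camera in the world; the wrist camera has in their place "T_tool_cam" (4x4, takes a point from camera to tool coordinates, whose origin is the TCP and whose axes are the flange's). Camera axes: x right, y down, z forward; pixel columns grow to the right and rows downward; lengths in m; the calibration is good to about 2 mm. A picture is of the moment at which its call begins: read the wrist's pose just before it. camera_info takes no time and is no camera call.
- env.finish_job(): hands the job in; it is judged then, once.
The state is a dict: "t": time; "q": joint angles; "joint_velocities": joint speeds; "joint_efforts": joint torques, N m; "tool_pos": TCP position; "tool_rot": TCP orientation; "wrist_force": force on the tool from outside, world axes, zero at the start; "torque": the same for the moment, N m; "grip_width": opening from 0.0 (shut) to 1.0 (fully open); "gripper_force": force on a finger pad.
Only numpy, scipy, OpenCV 4.12 (cv2) and the standard library are available. Lean on these libraries where they do the work, as an engineer would, in place of code of your own. Each camera call takes 0.05 s, during which the arm holds its last target. There are 200 camera calls.

TASK

The vacuum gauge in the clamshell test jig has been checked. Press the jig's release button so that the lid springs right open, lift the gauge out and set it down gently, dial up, in the free bay of the tray that already holds another gauge, without disturbing that one; then swing the lid shut again until its latch holds it.

Things in the scene. Friction and masses are not known exactly. Their poses are not given: they have to be found in the camera images.
- button_top (a point): centre of the top of the round black release button (30 mm across) on the dark block in front of the jig, 38 mm above the table, 10 mm above its block; own x points to the lid and hinge. Travel 6.5 mm, spring 2 N at first, 5 N at the bottom; the latch lets go after about 4 mm. A steel hook, 62 mm above the table at its highest, stands 26 mm behind the button's centre, in front of the lid.
- release (a joint): travel of the button, m: 0 up, 0.0065 fully down
- lid (a joint): lid angle, rad: 0 shut (latched it reads 0 to 0.02), 1.75 open against its stop, leaning 10 degrees back past vertical. A spring throws the lid (250 g) open when the latch lets go and holds it there. Shutting it takes under 5 N at the front edge, rising to about 7 N in the last 12 mm there, where a pin forces its way past the sprung hook, which then snaps over by itself (the button dips meanwhile).
- lid_hinge (a point): middle of the lid's hinge axis, at the jig's back, 36 mm above the table, 200 mm behind the button; its own y axis is the hinge axis, its own x axis points away from the button
- lid_edge (a point): the point to push to shut the lid: on the outer (top) face near the front edge, centre line, 145 mm from the hinge axis along the lid and 28 mm off the plane through it; moves with the lid, own z = outward normal. The lid is a grey frame with a clear window, 130 wide, 155 long, 28 mm deep; shut, its top is 64 mm above the table; open, its front edge is about 190 mm above it.
- gauge_centre (a point): centre, half-way up, of the gauge's round black case, 52 mm across (a little less lower down), 28 mm high, 120 g, dial up (own z). Own -x points along its brass stem (16 mm wide), which ends 38 mm from here; at the start it points to the hinge, between two brass cheeks 16 mm high. It lies loose in a pocket 6 mm deep; 22 mm stand above the jig's top, itself 34 mm above the table.
- jig: the jig's aluminium base, 150 x 130 mm, 34 mm high, with the latch block in front; fixed. Origin on the table under the base's middle; own x points to the hinge (axis at x = +80 mm, 36 mm up; button at x = -120 mm), y to the left.
- gauge_tray: the steel tray that already holds a gauge: 130 x 215 mm (own x by own y), 24 mm high, walls and floor 3 mm, a 24 mm high wall across the middle making two bays of 124 x 103 mm; fixed. Origin under its centre. The other gauge lies in the bay at own -y; the free bay is at own +y.
- free_bay (a point): middle of the floor of the free bay, 3 mm above the table; axes as the tray's
- checked_gauge_centre (a point): centre, half-way up, of the gauge that already lies in the tray, same kind; must stay
- gauge: the gauge in the jig, origin at its underside, 10.5 mm from the centre of its body towards the stem; own z up through the dial

How it is judged:
On the way, in this order (a step that is already met when the one before it is completed fails the run):
1. the lid has sprung open to its stop with the gauge still in the jig (value of joint lid above 1.65 rad and distance of gauge_centre from where it was at the start of the episode below 0.02 m), for 0.2 s.
2. the gauge lies dial up in the free bay, let go, while the lid is still open (value of joint lid above 1.5 rad and y of gauge_centre in the frame of gauge_tray between 0.02 and 0.085 m and x of gauge_centre in the frame of gauge_tray between -0.045 and 0.045 m and height (world z) of gauge_centre below 0.023 m and angle between gauge's own z axis and vertical below 0.12 rad and contact force between the fingers and gauge below 0.1 N), for 0.2 s.
At the end, for the whole second after the job is handed in: Lid shut and held by its latch (under 0.03 rad, nothing pressing on it); gauge lies dial up on the floor of the tray's free bay (tilt under 0.12 rad, body centre within 45 mm of the bay's middle along the tray's x and 32 mm along its y, under 23 mm above the table), at rest, let go (value of joint lid below 0.03 rad and y of gauge_centre in the frame of gauge_tray between 0.02 and 0.085 m and x of gauge_centre in the frame of gauge_tray between -0.045 and 0.045 m and height (world z) of gauge_centre below 0.023 m and angle between gauge's own z axis and vertical below 0.12 rad and linear speed of gauge below 0.02 m/s); the robot touches nothing.
It fails at once if the gauge is dropped (falls freely faster than 0.6 m/s, a fall of about 18 mm) (linear speed of gauge above 0.6 m/s and contact force between the fingers and gauge below 0.1 N).
It fails at once if the gauge that already lay in the tray is pushed or lifted more than 30 mm (distance of checked_gauge_centre from where it was at the start of the episode above 0.03 m).
It also fails if it takes over 64 s, if anything falls off the work surface, if the arm or the gripper's body presses on something with over 40 N, if the wrist force passes 120 N, or if a joint passes its speed limit or range.

## Working session

There is one attempt and no reset: what is moved stays moved. The work goes in short steps, Python scripts to look and compute and a shell command to move; the robot and the scene stay as the last step left them, time stands still between calls to the robot, and variables do not carry over. Pictures are saved under pics/ and viewed, at most 13 in all, crops included, and the job is handed in when it is done.

```bash
mkdir -p pics; ls
python3 - <<'E'
from station import env
import cv2,numpy as np
s=env.state();print(s)
for n in("scene","side","wrist"):
    print(n,env.camera_info(n))
    cv2.imwrite(f"pics/{n}0.png",env.snapshot(n)[:,:,::-1])
E
```

```text
pics
{'t': 0.0, 'q': array([ 1.15056014e+00,  1.31185479e-01,  1.48931182e+00, -1.38971804e-05,
        1.52298670e+00, -8.53765373e-02]), 'joint_velocities': array([0.00037776, 0.00046602, 0.00076874, 0.00080839, 0.00061862,
       0.00211749]), 'joint_efforts': array([ 2.56271014e-03, -5.59854412e+01, -4.91759169e+01,  7.69004412e-02,
        3.57978127e-02, -2.66049492e-04]), 'tool_pos': array([0.19692339, 0.56617179, 0.23155503]), 'tool_rot': array([-2.29814061e-04,  1.66648258e-01,  9.86015955e-01, -9.17350342e-04]), 'wrist_force': array([-0.5011705 ,  0.56435599,  0.63774315]), 'torque': array([0.0248757 , 0.04500721, 0.00874056]), 'gripper_force': 0.0, 'grip_width': 0.9980359466306535}
scene {'camera_matrix': array([[458.35948665,   0.        , 318.97470802],
       [  0.        , 458.35948665, 238.89678038],
       [  0.        ,   0.        ,   1.        ]]), 'origin': array([ 0.18097588, -0.68245168,  0.58838881]), 'attitude': array([-0.43470609,  0.85876189, -0.23635769,  0.1330176 ])}
side {'camera_matrix': array([[566.66678879,   0.        , 323.65996245],
       [  0.        , 566.66678879, 240.80013344],
       [  0.        ,   0.        ,   1.        ]]), 'origin': array([ 0.24712215, -0.88596108,  0.69080002]), 'attitude': array([-0.44518765,  0.87718914, -0.16242596,  0.07723329])}
wrist {'camera_matrix': array([[383.34067066,   0.        , 315.72176875],
       [  0.        , 383.34067066, 244.63345618],
       [  0.        ,   0.        ,   1.        ]]), 'T_tool_cam': array([[-1.50273479e-04, -9.58678607e-01, -2.84491309e-01,
         7.90090759e-02],
       [ 9.99999988e-01, -1.32348745e-04, -8.22294605e-05,
         4.34477840e-04],
       [ 4.11795571e-05, -2.84491318e-01,  9.58678616e-01,
        -1.51097824e-01],
       [ 0.00000000e+00,  0.00000000e+00,  0.00000000e+00,
         1.00000000e+00]])}
```

View pics/scene0.png

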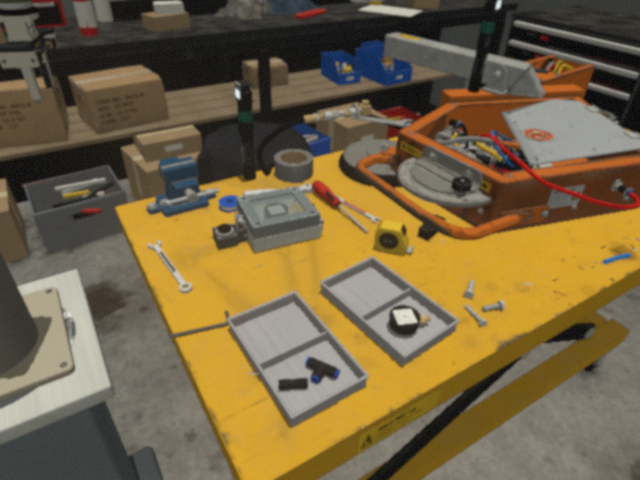

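View pics/side0.png

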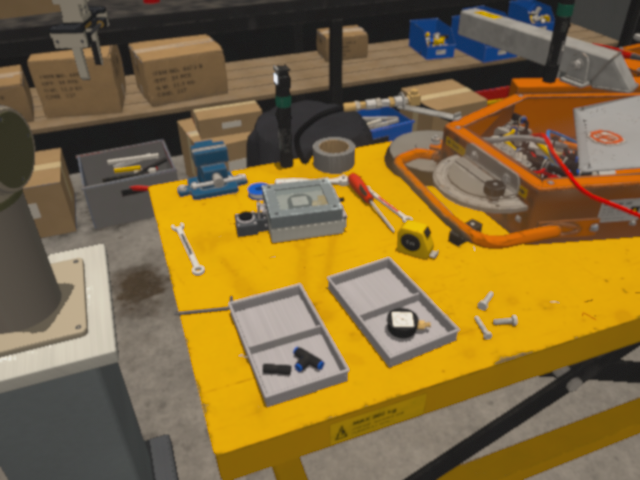

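The gauge tray is the right one (scene: corners about (320,282), (373,259), (457,321), (404,361)), with its free bay at the upper left. The jig is at (270,220), with the button to its left at (228,232).

```bash
cat > h.py <<'E'
import numpy as np, cv2
from scipy.spatial.transform import Rotation as R
from station import env
def rot(q): return R.from_quat(np.roll(q,-1))
def cam(n,s=None):
    c=env.camera_info(n); K=c["camera_matrix"]
    if n=="wrist":
        s=s or env.state(); T=np.eye(4); T[:3,:3]=rot(s["tool_rot"]).as_matrix(); T[:3,3]=s["tool_pos"]
        T=T@c["T_tool_cam"]; return K,T[:3,3],T[:3,:3]
    return K,np.array(c["origin"]),rot(c["attitude"]).as_matrix()
def px2w(c,uv,z):
    K,o,A=c; d=A@np.linalg.solve(K,np.array([*uv,1.])); return o+d*(z-o[2])/d[2]
def w2px(c,p):
    K,o,A=c; v=K@(A.T@(np.asarray(p)-o)); return v[:2]/v[2]
E
python3 - <<'E'
import cv2
a=cv2.imread("pics/scene0.png");b=cv2.imread("pics/side0.png")
j=lambda im,x,y,w,h,s:cv2.resize(im[y:y+h,x:x+w],None,fx=s,fy=s,interpolation=cv2.INTER_CUBIC)
top=cv2.hconcat([j(a,205,180,130,75,3.076923),j(b,228,170,130,75,3.076923)])
bot=cv2.hconcat([j(a,310,250,160,120,2.5),j(b,315,250,160,120,2.5)])
m=cv2.vconcat([top[:231,:800],bot]);print(m.shape)
cv2.imwrite("pics/m0.png",m)
E
```

```text
(531, 800, 3)
```

View pics/m0.png

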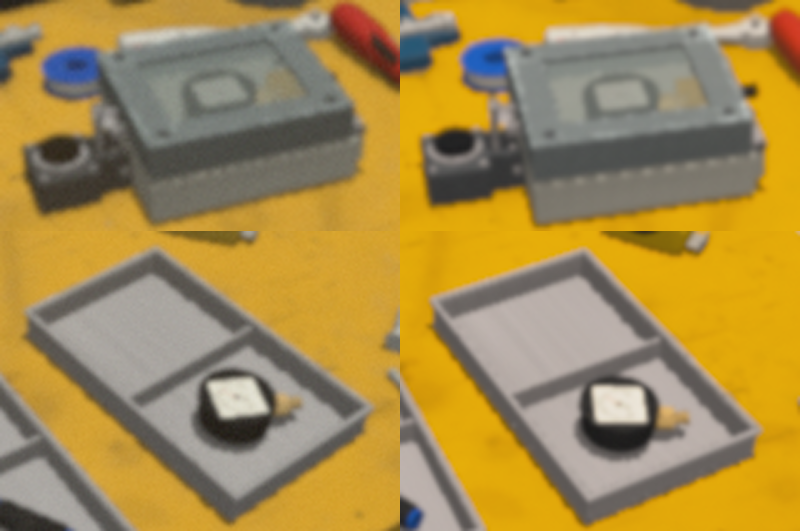

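The montage shows the button top at (60,150) on the left and (455,141) on the right, and the lid and tray rim corners are clear in both views.

Run:
```python
from h import *
s=cam("scene");d=cam("side")
A=lambda X,Y:px2w(s,(205+X/3.077,180+Y/3.077),zz)
B=lambda X,Y:px2w(d,(228+(X-400)/3.077,170+Y/3.077),zz)
C=lambda X,Y:px2w(s,(310+X/2.5,250+(Y-231)/2.5),zz)
D=lambda X,Y:px2w(d,(315+(X-400)/2.5,250+(Y-231)/2.5),zz)
np.set_printoptions(precision=4,suppress=True)
zz=.038;print("button",A(60,150)[:2],B(455,141)[:2])
zz=.064
for f,P in((A,[(100,52),(153,148),(352,104),(292,27)]),(B,[(507,52),(530,135),(753,125),(708,27)])):
    p=np.array([f(*q)[:2] for q in P]);print("lid",p.tolist(),p.mean(0),np.linalg.norm(p-np.roll(p,-1,0),axis=1))
zz=.024
for f,P in((C,[(28,315),(155,250),(370,408),(233,515)]),(D,[(433,298),(587,250),(757,432),(588,515)])):
    p=np.array([f(*q)[:2] for q in P]);v=(p[0]+p[1]-p[2]-p[3]);print("tray",p.tolist(),p.mean(0),np.linalg.norm(p-np.roll(p,-1,0),axis=1),"yaw own y",np.arctan2(v[1],v[0]))
```

```text
button [0.4349 0.0878] [0.4368 0.089 ]
lid [[0.4945904608298227, 0.15319593329975711], [0.4760826341115689, 0.023878947932314154], [0.6167042169317447, 0.0052238408600286945], [0.6329647895258635, 0.11735592178912024]] [0.5551 0.0749] [0.1306 0.1419 0.1133 0.1429]
lid [[0.4912259466466251, 0.14605508825047064], [0.47654136775510525, 0.03911717109567736], [0.6159560971473862, -0.0030967920055585685], [0.6343939160006751, 0.1266612081471371]] [0.5545 0.0772] [0.1079 0.1457 0.1311 0.1445]
tray [[0.5284916450180545, -0.14696222801270964], [0.6573059255962898, -0.13130193480859287], [0.6802373099248236, -0.34402877147094435], [0.5407586847315085, -0.3667141352599537]] [ 0.6017 -0.2473] [0.1298 0.214  0.1413 0.2201] yaw own y 1.6520049745084862
tray [[0.5311478283146348, -0.14123829833813994], [0.6611340495425411, -0.13084714501552086], [0.6791435474483041, -0.34506918486730553], [0.5452207493452862, -0.3689665238536648]] [ 0.6042 -0.2465] [0.1304 0.215  0.136  0.2282] yaw own y 1.6432620403793272
```

Run:
```python
from h import *
s=cam("scene");np.set_printoptions(precision=4,suppress=True)
st=env.state()
print("tcp px",w2px(s,st["tool_pos"]),"post base",px2w(s,(248,178),0),"vise",px2w(s,(185,205),0), "post2", px2w(s,(480,150),0))
j=np.array([.4355,.088]);th=-.13
Rt=rot(st["tool_rot"])
def rel(p,yaw_y): # target tcp pos, tool y world angle
    d=Rt.inv().apply(np.array(p)-st["tool_pos"])*100
    y=Rt.as_matrix()[:,1]; a=yaw_y-np.arctan2(y[1],y[0]); 
    Rn=R.from_rotvec([0,0,a])*Rt; # also level
    x=np.array([np.sin(yaw_y),-np.cos(yaw_y),0])*-1; yy=np.array([np.cos(yaw_y),np.sin(yaw_y),0]);Rn=R.from_matrix(np.c_[x,yy,[0,0,-1]])
    return d,(Rt.inv()*Rn).as_rotvec()
print(rel([.4355-.05,.095,.20],np.pi/2+th))
```

```text
tcp px [42.2668 87.5413] post base [0.596  0.3321 0.    ] vise [0.4083 0.2814 0.    ] post2 [1.2833 0.1542 0.    ]
(array([-33.2945, -38.3172,   3.2319]), array([-0.0013, -0.0003, -0.2048]))
```

```bash
python3 -m handwheel '[{"x":-8,"y":-9,"z":0.5,"az":-0.05},{"x":-16,"y":-19,"z":1.5,"az":-0.1},{"x":-33.3,"y":-38.3,"z":3.2,"az":-0.205},{"x":-33.3,"y":-38.3,"z":3.2,"az":-0.205},{"x":-33.3,"y":-38.3,"z":3.2,"az":-0.205},{"x":-33.3,"y":-38.3,"z":3.2,"az":-0.205},{"x":-33.3,"y":-38.3,"z":3.2,"az":-0.205},{"x":-33.3,"y":-38.3,"z":3.2,"az":-0.205},{"x":-33.3,"y":-38.3,"z":3.2,"az":-0.205},{"x":-33.3,"y":-38.3,"z":3.2,"az":-0.205},{"x":-33.3,"y":-38.3,"z":3.2,"az":-0.205},{"x":-33.3,"y":-38.3,"z":3.2,"az":-0.205},{"x":-33.3,"y":-38.3,"z":3.2,"az":-0.205},{"x":-33.3,"y":-38.3,"z":3.2,"az":-0.205},{"x":-33.3,"y":-38.3,"z":3.2,"az":-0.205},{"x":-33.3,"y":-38.3,"z":3.2,"az":-0.205},{"x":-33.3,"y":-38.3,"z":3.2,"az":-0.205},{"x":-33.3,"y":-38.3,"z":3.2,"az":-0.205}]' 1 20
python3 - <<'E'
from h import *
s=env.state();print(s["t"],s["tool_pos"],s["tool_rot"]);np.save("s1.npy",s,allow_pickle=True)
im=env.snapshot("wrist")[:,:,::-1];cv2.imwrite("pics/w1.png",im)
E
```

```text
0.15 [0.19695666 0.56633354 0.23184315] [-1.75254703e-04  1.66613239e-01  9.86022093e-01 -6.55916705e-04]validation failed for argument at $[0]...
```

View pics/w1.png

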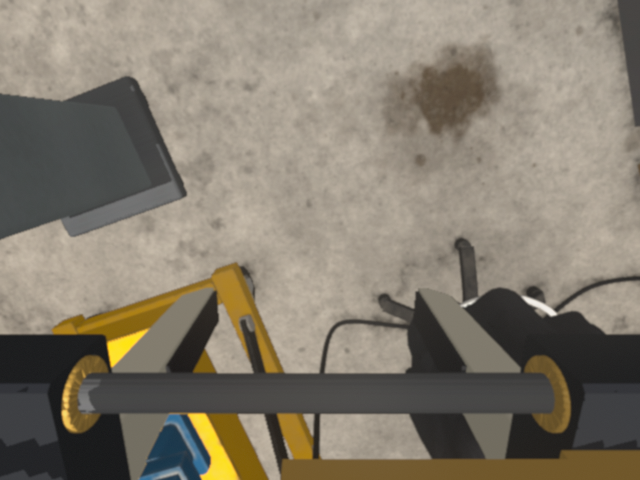

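The picture shows only the floor and the bench edge, because the call was refused. I'll give all six keys this time.

```bash
python3 -m handwheel '[{"x":-8,"y":-9,"z":0.5,"ax":0,"ay":0,"az":-0.05},{"x":-16,"y":-19,"z":1.5,"ax":0,"ay":0,"az":-0.1},{"x":-33.3,"y":-38.3,"z":3.2,"ax":0,"ay":0,"az":-0.205},{"x":-33.3,"y":-38.3,"z":3.2,"ax":0,"ay":0,"az":-0.205},{"x":-33.3,"y":-38.3,"z":3.2,"ax":0,"ay":0,"az":-0.205},{"x":-33.3,"y":-38.3,"z":3.2,"ax":0,"ay":0,"az":-0.205},{"x":-33.3,"y":-38.3,"z":3.2,"ax":0,"ay":0,"az":-0.205},{"x":-33.3,"y":-38.3,"z":3.2,"ax":0,"ay":0,"az":-0.205},{"x":-33.3,"y":-38.3,"z":3.2,"ax":0,"ay":0,"az":-0.205},{"x":-33.3,"y":-38.3,"z":3.2,"ax":0,"ay":0,"az":-0.205},{"x":-33.3,"y":-38.3,"z":3.2,"ax":0,"ay":0,"az":-0.205},{"x":-33.3,"y":-38.3,"z":3.2,"ax":0,"ay":0,"az":-0.205},{"x":-33.3,"y":-38.3,"z":3.2,"ax":0,"ay":0,"az":-0.205},{"x":-33.3,"y":-38.3,"z":3.2,"ax":0,"ay":0,"az":-0.205},{"x":-33.3,"y":-38.3,"z":3.2,"ax":0,"ay":0,"az":-0.205},{"x":-33.3,"y":-38.3,"z":3.2,"ax":0,"ay":0,"az":-0.205},{"x":-33.3,"y":-38.3,"z":3.2,"ax":0,"ay":0,"az":-0.205},{"x":-33.3,"y":-38.3,"z":3.2,"ax":0,"ay":0,"az":-0.205}]' 1 20
```

```text
t: 1.7
tool_pos: [0.3855, 0.0969, 0.2007]
tool_rot: [0.0, 0.064, 0.998, 0.0]
wrist_force: [0.1, -0.6, -0.2]
grip_width: 0.002
gripper_force: 0.0
```

Run:
```python
from h import *
s=env.state();np.save("s2.npy",s,allow_pickle=True)
im=env.snapshot("wrist")[:,:,::-1];cv2.imwrite("pics/w2.png",im)
c=cam("wrist",s);print(s["tool_pos"],w2px(c,[.4355,.088,.038]),w2px(c,s["tool_pos"]+[0,0,-.014]))
```

```text
[0.38545796 0.09687966 0.20070345] [312.51288243 284.43124479] [315.00388532 305.50569129]
```

View pics/w2.png

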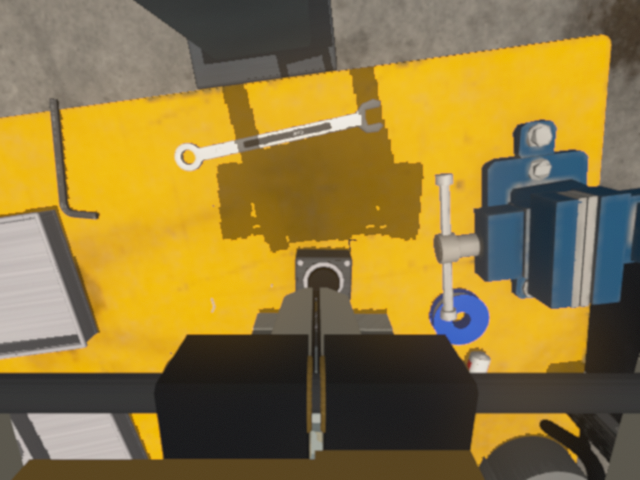

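The wrist view shows the button ring centred near (323,283), with the block spanning u 296 to 351 and square to the tool, so the yaw is right. The scene estimate was about 8 mm off in y.

Run:
```python
from h import *
s=np.load("s2.npy",allow_pickle=True).item();c=cam("wrist",s);Rt=rot(s["tool_rot"])
for uv in((323,283),(323,286)):
    p=px2w(c,uv,.038);print(p,Rt.inv().apply(p+[0,0,.014]-s["tool_pos"])*100)
print(Rt.as_matrix())
p=px2w(c,(323.5,249.5),.028);b=px2w(c,(323,283),.038);print("block front edge",p,"dist to button",np.linalg.norm((p-b)[:2]))
```

```text
[0.43532893 0.09732934 0.038     ] [-4.94121467  0.67391498 14.87045923]
[0.43815278 0.09698324 0.038     ] [-5.22570874  0.67540871 14.87045734]
[[-9.91920342e-01  1.26862269e-01  2.09393808e-05]
 [ 1.26862270e-01  9.91920316e-01  2.25388252e-04]
 [ 7.82306779e-06  2.26223609e-04 -9.99999974e-01]]
block front edge [0.40785297 0.10132826 0.028     ] dist to button 0.027765437060239328
```

```bash
python3 -m handwheel '[{"x":-2.5,"y":0.4,"z":3,"ax":0,"ay":0,"az":0},{"x":-5,"y":0.7,"z":6.5,"ax":0,"ay":0,"az":0},{"x":-5,"y":0.7,"z":10,"ax":0,"ay":0,"az":0},{"x":-5,"y":0.7,"z":13,"ax":0,"ay":0,"az":0},{"x":-5,"y":0.7,"z":14.2,"ax":0,"ay":0,"az":0},{"x":-5,"y":0.7,"z":14.8,"ax":0,"ay":0,"az":0},{"x":-5,"y":0.7,"z":15.1,"ax":0,"ay":0,"az":0},{"x":-5,"y":0.7,"z":15.35,"ax":0,"ay":0,"az":0},{"x":-5,"y":0.7,"z":15.5,"ax":0,"ay":0,"az":0},{"x":-5,"y":0.7,"z":15.5,"ax":0,"ay":0,"az":0},{"x":-5,"y":0.7,"z":15.5,"ax":0,"ay":0,"az":0},{"x":-5,"y":0.7,"z":15.5,"ax":0,"ay":0,"az":0}]'
python3 -m handwheel '[{"x":0,"y":0,"z":0,"ax":0,"ay":0,"az":0},{"x":0,"y":0,"z":0,"ax":0,"ay":0,"az":0},{"x":0,"y":0,"z":0,"ax":0,"ay":0,"az":0}]'
python3 - <<'E'
from h import *
im=env.snapshot("scene")[:,:,::-1];cv2.imwrite("pics/s3.png",im)
cv2.imwrite("pics/s3c.png",cv2.resize(im[110:270,180:380],None,fx=3,fy=3,interpolation=cv2.INTER_CUBIC))
E
```

```text
t: 2.75
tool_pos: [0.4373, 0.0963, 0.0468]
tool_rot: [0.001, 0.065, 0.998, 0.0]
wrist_force: [-0.9, 1.3, 4.1]
grip_width: 0.004
gripper_force: 2.1
t: 3.0
tool_pos: [0.4372, 0.0962, 0.0463]
tool_rot: [0.001, 0.065, 0.998, 0.0]
wrist_force: [0.6, 2.8, 4.0]
grip_width: 0.007
gripper_force: 2.2
```

View pics/s3c.png

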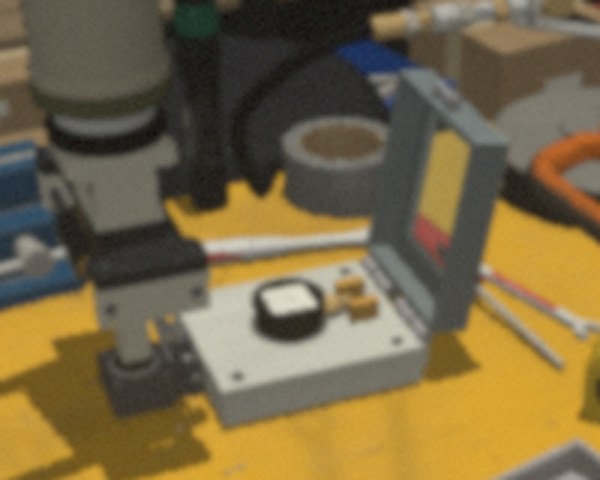

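The lid stands fully open and the gauge is still in its pocket (crop dial centre near (290,298)). I'll rise, open the gripper and look from above.

```bash
python3 -m handwheel '[{"x":0.2,"y":0,"z":-2,"ax":0,"ay":0,"az":0},{"x":0,"y":0,"z":-6,"ax":0,"ay":0,"az":0},{"x":-1,"y":0,"z":-10,"ax":0,"ay":0,"az":0},{"x":-3,"y":0,"z":-13,"ax":0,"ay":0,"az":0},{"x":-6,"y":0,"z":-14,"ax":0,"ay":0,"az":0},{"x":-6,"y":0,"z":-14,"ax":0,"ay":0,"az":0},{"x":-6,"y":0,"z":-14,"ax":0,"ay":0,"az":0},{"x":-6,"y":0,"z":-14,"ax":0,"ay":0,"az":0},{"x":-6,"y":0,"z":-14,"ax":0,"ay":0,"az":0}]' 0 20
python3 - <<'E'
from h import *
print("scene gauge top",px2w(cam("scene"),(276.7,209.3),.056))
s=env.state();np.save("s4.npy",s,allow_pickle=True);print(s["tool_pos"],s["grip_width"])
im=env.snapshot("wrist")[:,:,::-1];cv2.imwrite("pics/w4.png",im)
E
```

```text
t: 3.8
tool_pos: [0.4941, 0.0881, 0.1839]
tool_rot: [-0.002, 0.065, 0.998, -0.0]
wrist_force: [0.2, -0.7, -1.2]
grip_width: 0.602
gripper_force: 0.0
scene gauge top [0.55213089 0.07645476 0.056     ]
[0.49406403 0.08811987 0.18389284] 0.6015504112982891
```

View pics/w4.png

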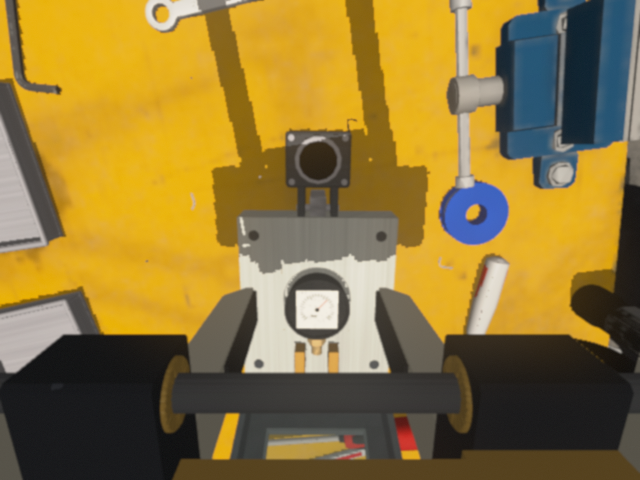

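The wrist view shows the gauge case about (317,306), u 285 to 350, the dial centre at (317,309), and the stem straight down the image at u 317. The yaw matches.

Run:
```python
from h import *
s=np.load("s4.npy",allow_pickle=True).item();c=cam("wrist",s)
s2=env.state();Rt=rot(s2["tool_rot"]);print(s2["tool_pos"],s2["grip_width"])
for uv,z in(((317,309),.056),((317.5,305),.056),((318,160),.038),((317,347),.048)):
    p=px2w(c,uv,z);print(p,Rt.inv().apply(p-s2["tool_pos"])*100)
# tray target
fb=np.array([.599,-.193]);print(Rt.as_matrix()[:,:2])
```

```text
[0.4941531  0.08821036 0.18410413] 0.6484786227705571
[0.55075628 0.08197304 0.056     ] [-5.72872309  0.1222813  12.79459677]
[0.54734722 0.08281654 0.056     ] [-5.37977401  0.16184829 12.79553045]
[0.43660353 0.09758936 0.038     ] [ 5.78764232  0.19619765 14.62627999]
[0.58960236 0.07695294 0.048     ] [-9.6478208   0.12728139 13.58379936]
[[-9.91602956e-01  1.29288872e-01]
 [ 1.29290324e-01  9.91606726e-01]
 [ 2.75499557e-03 -6.99589604e-04]]
```

```bash
python3 -m handwheel '[{"x":-2,"y":0.1,"z":0,"ax":0,"ay":0,"az":0},{"x":-4,"y":0.1,"z":0,"ax":0,"ay":0,"az":0},{"x":-5.6,"y":0.1,"z":2,"ax":0,"ay":0,"az":0},{"x":-5.6,"y":0.1,"z":4,"ax":0,"ay":0,"az":0},{"x":-5.6,"y":0.1,"z":4,"ax":0,"ay":0,"az":0},{"x":-5.6,"y":0.1,"z":4,"ax":0,"ay":0,"az":0},{"x":-5.6,"y":0.1,"z":6,"ax":0,"ay":0,"az":0},{"x":-5.6,"y":0.1,"z":8,"ax":0,"ay":0,"az":0},{"x":-5.6,"y":0.1,"z":10,"ax":0,"ay":0,"az":0},{"x":-5.6,"y":0.1,"z":11.5,"ax":0,"ay":0,"az":0},{"x":-5.6,"y":0.1,"z":12.5,"ax":0,"ay":0,"az":0},{"x":-5.6,"y":0.1,"z":13.2,"ax":0,"ay":0,"az":0},{"x":-5.6,"y":0.1,"z":13.2,"ax":0,"ay":0,"az":0},{"x":-5.6,"y":0.1,"z":13.2,"ax":0,"ay":0,"az":0}]' 0 20
```

```text
t: 5.02
tool_pos: [0.5518, 0.0821, 0.0545]
tool_rot: [0.0, 0.065, 0.998, 0.0]
wrist_force: [-0.0, -0.1, -0.1]
grip_width: 1.003
gripper_force: 0.0
```

```bash
python3 -m handwheel '[{"x":0.2,"y":0,"z":0.3,"ax":0,"ay":0,"az":0},{"x":0.2,"y":0,"z":0.3,"ax":0,"ay":0,"az":0},{"x":0.2,"y":0,"z":0.3,"ax":0,"ay":0,"az":0},{"x":0.2,"y":0,"z":0.3,"ax":0,"ay":0,"az":0},{"x":0.2,"y":0,"z":0.3,"ax":0,"ay":0,"az":0},{"x":0.2,"y":0,"z":0.3,"ax":0,"ay":0,"az":0},{"x":0.2,"y":0,"z":0.3,"ax":0,"ay":0,"az":0},{"x":0.2,"y":0,"z":0.3,"ax":0,"ay":0,"az":0},{"x":0.2,"y":0,"z":0.3,"ax":0,"ay":0,"az":0},{"x":0.2,"y":0,"z":0.3,"ax":0,"ay":0,"az":0},{"x":0.2,"y":0,"z":0.3,"ax":0,"ay":0,"az":0},{"x":0.2,"y":0,"z":0.3,"ax":0,"ay":0,"az":0}]' 1 20
```

```text
t: 6.02
tool_pos: [0.5496, 0.0822, 0.0508]
tool_rot: [0.0, 0.065, 0.998, -0.0]
wrist_force: [-0.8, -1.2, 2.3]
grip_width: 0.551
gripper_force: 20.0
```

```bash
python3 -m handwheel '[{"x":0,"y":0,"z":-0.5,"ax":0,"ay":0,"az":0},{"x":0,"y":0,"z":-1.2,"ax":0,"ay":0,"az":0},{"x":0,"y":0,"z":-2.5,"ax":0,"ay":0,"az":0},{"x":0,"y":0,"z":-4.5,"ax":0,"ay":0,"az":0},{"x":0,"y":0,"z":-7,"ax":0,"ay":0,"az":0},{"x":0,"y":0,"z":-10,"ax":0,"ay":0,"az":0},{"x":0,"y":0,"z":-13,"ax":0,"ay":0,"az":0},{"x":0,"y":0,"z":-16,"ax":0,"ay":0,"az":0},{"x":0,"y":0,"z":-17.5,"ax":0,"ay":0,"az":0},{"x":0,"y":0,"z":-18,"ax":0,"ay":0,"az":0},{"x":0,"y":0,"z":-18,"ax":0,"ay":0,"az":0},{"x":0,"y":0,"z":-18,"ax":0,"ay":0,"az":0}]'
python3 - <<'E'
from h import *
s=env.state();Rt=rot(s["tool_rot"]);print(s["tool_pos"],s["grip_width"],s["gripper_force"],Rt.inv().apply([.5985-.5496,-.191-.0822,0])*100,s["q"])
E
```

```text
t: 7.02
tool_pos: [0.5491, 0.0823, 0.2301]
tool_rot: [-0.0, 0.065, 0.998, -0.0]
wrist_force: [0.6, -0.1, -1.6]
grip_width: 0.551
gripper_force: 20.0
[0.54908781 0.08227701 0.23012057] 0.5511964660868586 19.99987814657743 [-8.38456337e+00 -2.64573919e+01 -3.08283219e-03] [ 5.63611929e-02  1.12802056e-02  1.61755871e+00  4.27234851e-05
  1.51332433e+00 -1.38465600e+00]
```

```bash
python3 -m handwheel '[{"x":-0.4,"y":-1.2,"z":0,"ax":0,"ay":0,"az":0.05},{"x":-1.2,"y":-3.7,"z":0,"ax":0,"ay":0,"az":0.15},{"x":-2,"y":-6.3,"z":0,"ax":0,"ay":0,"az":0.26},{"x":-2.8,"y":-8.9,"z":0,"ax":0,"ay":0,"az":0.37},{"x":-3.6,"y":-11.5,"z":0,"ax":0,"ay":0,"az":0.48},{"x":-4.4,"y":-14.1,"z":0,"ax":0,"ay":0,"az":0.59},{"x":-5.2,"y":-16.7,"z":0,"ax":0,"ay":0,"az":0.7},{"x":-6,"y":-19.3,"z":0,"ax":0,"ay":0,"az":0.81},{"x":-6.8,"y":-21.9,"z":0,"ax":0,"ay":0,"az":0.92},{"x":-7.6,"y":-24.2,"z":0,"ax":0,"ay":0,"az":1.03},{"x":-8.1,"y":-25.7,"z":0,"ax":0,"ay":0,"az":1.14},{"x":-8.4,"y":-26.5,"z":0,"ax":0,"ay":0,"az":1.24},{"x":-8.4,"y":-26.5,"z":0,"ax":0,"ay":0,"az":1.32},{"x":-8.4,"y":-26.5,"z":0,"ax":0,"ay":0,"az":1.365},{"x":-8.4,"y":-26.5,"z":0,"ax":0,"ay":0,"az":1.365},{"x":-8.4,"y":-26.5,"z":0,"ax":0,"ay":0,"az":1.365}]'
python3 - <<'E'
from h import *
s=env.state();np.save("s5.npy",s,allow_pickle=True);c=cam("wrist",s)
im=np.ascontiguousarray(env.snapshot("wrist")[:,:,::-1]);cv2.imwrite("pics/w5.png",im)
print(s["tool_pos"],s["tool_rot"],s["grip_width"])
y=np.array([np.cos(1.647),np.sin(1.647)]);x=np.array([y[1],-y[0]]);o=np.array([.603,-.247])
for a,b in((-1,1),(1,1),(1,0),(-1,0)): print(a,b,w2px(c,[*(o+.065*a*x+.1075*b*y),.024]))
E
```

```text
t: 8.35
tool_pos: [0.5975, -0.191, 0.2285]
tool_rot: [-0.002, 0.679, 0.734, -0.001]
wrist_force: [0.1, 0.7, -1.4]
grip_width: 0.55
gripper_force: 20.0
[ 0.59752105 -0.19103663  0.22847178] [-1.59843090e-03  6.79145227e-01  7.34001968e-01 -5.62767848e-04] 0.5495929396697983
-1 1 [245.98879003 163.52845367]
1 1 [388.74318923 163.74762833]
1 0 [382.74787891 274.4215611 ]
-1 0 [251.44406739 274.11384555]
```

View pics/w5.png

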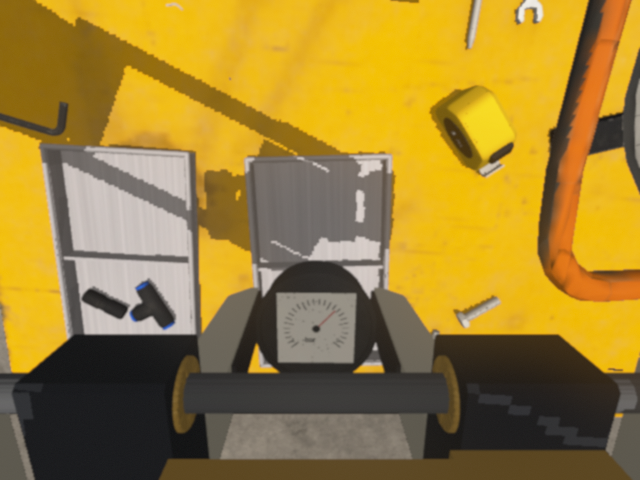

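The gauge is held upright. The tray's far rim corners are at (247,158) and (392,155) and the dividing wall is at about v=265, so the tray sits a little further in +y than the estimate.

Run:
```python
from h import *
s=np.load("s5.npy",allow_pickle=True).item();c=cam("wrist",s);Rt=rot(s["tool_rot"])
a,b,d=[px2w(c,uv,.024) for uv in((247,158),(392,155),(257,265))]
print(a,b,d,np.linalg.norm(b-a),np.linalg.norm(d-a))
x=(b-a)/np.linalg.norm(b-a);y=np.array([-x[1],x[0],0]);print("yaw",np.arctan2(x[1],x[0]))
t=(a+b)/2-.0515*y;t[2]=.0
print("bay target",t,"tool shift",Rt.inv().apply(t+[0,0,.0275]-s["tool_pos"])*100)
```

```text
[ 0.53079166 -0.13976053  0.024     ] [ 0.66154345 -0.12692521  0.024     ] [ 0.54335137 -0.24194885  0.024     ] 0.13138027877330435 0.10295726875080591
yaw 0.09785208589451387
bay target [ 0.6011989  -0.18459651  0.        ] tool shift [ 0.58176765  0.47683895 20.09678461]
```

```bash
python3 -m handwheel '[{"x":0.3,"y":0.2,"z":1,"ax":0,"ay":0,"az":-0.02},{"x":0.55,"y":0.45,"z":3,"ax":0,"ay":0,"az":-0.02},{"x":0.55,"y":0.45,"z":6,"ax":0,"ay":0,"az":-0.02},{"x":0.55,"y":0.45,"z":9,"ax":0,"ay":0,"az":-0.02},{"x":0.55,"y":0.45,"z":12,"ax":0,"ay":0,"az":-0.02},{"x":0.55,"y":0.45,"z":14.5,"ax":0,"ay":0,"az":-0.02},{"x":0.55,"y":0.45,"z":16.5,"ax":0,"ay":0,"az":-0.02},{"x":0.55,"y":0.45,"z":18,"ax":0,"ay":0,"az":-0.02},{"x":0.55,"y":0.45,"z":19,"ax":0,"ay":0,"az":-0.02},{"x":0.55,"y":0.45,"z":19.6,"ax":0,"ay":0,"az":-0.02},{"x":0.55,"y":0.45,"z":19.6,"ax":0,"ay":0,"az":-0.02},{"x":0.55,"y":0.45,"z":19.6,"ax":0,"ay":0,"az":-0.02},{"x":0.55,"y":0.45,"z":19.6,"ax":0,"ay":0,"az":-0.02}]'
```

```text
t: 9.48
tool_pos: [0.6035, -0.1859, 0.0361]
tool_rot: [0.001, 0.672, 0.74, 0.0]
wrist_force: [-0.3, 0.8, -0.7]
grip_width: 0.547
gripper_force: 20.0
```

```bash
python3 -m handwheel '[{"x":0,"y":-0.1,"z":0.3,"ax":0,"ay":0,"az":0},{"x":0,"y":-0.2,"z":0.6,"ax":0,"ay":0,"az":0},{"x":0,"y":-0.2,"z":0.8,"ax":0,"ay":0,"az":0},{"x":0,"y":-0.2,"z":0.9,"ax":0,"ay":0,"az":0},{"x":0,"y":-0.2,"z":0.9,"ax":0,"ay":0,"az":0},{"x":0,"y":-0.2,"z":0.9,"ax":0,"ay":0,"az":0}]'
```

```text
t: 9.98
tool_pos: [0.6006, -0.1858, 0.0258]
tool_rot: [0.0, 0.672, 0.74, 0.0]
wrist_force: [-0.9, 0.9, 1.2]
grip_width: 0.55
gripper_force: 20.0
```

```bash
python3 -m handwheel '[{"x":0,"y":0,"z":0,"ax":0,"ay":0,"az":0},{"x":0,"y":0,"z":0,"ax":0,"ay":0,"az":0},{"x":0,"y":0,"z":0,"ax":0,"ay":0,"az":0},{"x":0,"y":0,"z":0,"ax":0,"ay":0,"az":0},{"x":0,"y":0,"z":0,"ax":0,"ay":0,"az":0},{"x":0,"y":0,"z":0,"ax":0,"ay":0,"az":0},{"x":0,"y":0,"z":0,"ax":0,"ay":0,"az":0}]' 0.2
python3 -m handwheel '[{"x":0,"y":0,"z":-1,"ax":0,"ay":0,"az":0},{"x":0,"y":0,"z":-3,"ax":0,"ay":0,"az":0},{"x":0,"y":0,"z":-6,"ax":0,"ay":0,"az":0},{"x":0,"y":0,"z":-10,"ax":0,"ay":0,"az":0},{"x":0,"y":0,"z":-14,"ax":0,"ay":0,"az":0},{"x":0,"y":0,"z":-18,"ax":0,"ay":0,"az":0},{"x":0,"y":0,"z":-22,"ax":0,"ay":0,"az":0},{"x":0,"y":0,"z":-24,"ax":0,"ay":0,"az":0},{"x":0,"y":0,"z":-24,"ax":0,"ay":0,"az":0},{"x":0,"y":0,"z":-24,"ax":0,"ay":0,"az":0}]'
python3 - <<'E'
from h import *
s=env.state();print(s["q"],s["tool_pos"])
im=env.snapshot("scene")[:,:,::-1]
cv2.imwrite("pics/s6.png",cv2.resize(im[150:390,200:520],None,fx=2.5,fy=2.5,interpolation=cv2.INTER_CUBIC))
E
```

```text
t: 10.57
tool_pos: [0.6005, -0.1858, 0.0256]
tool_rot: [0.0, 0.672, 0.74, 0.0]
wrist_force: [0.4, 0.3, -0.1]
grip_width: 0.802
gripper_force: 0.0
t: 11.4
tool_pos: [0.6015, -0.1861, 0.2687]
tool_rot: [0.002, 0.672, 0.74, 0.001]
wrist_force: [-0.5, -0.0, -0.5]
grip_width: 0.802
gripper_force: 0.0
[-3.81478795e-01  1.93755004e-01  1.35276964e+00 -2.24817419e-07
  1.59026911e+00 -4.77542152e-01] [ 0.60149495 -0.18611125  0.26868941]
```

View pics/s6.png

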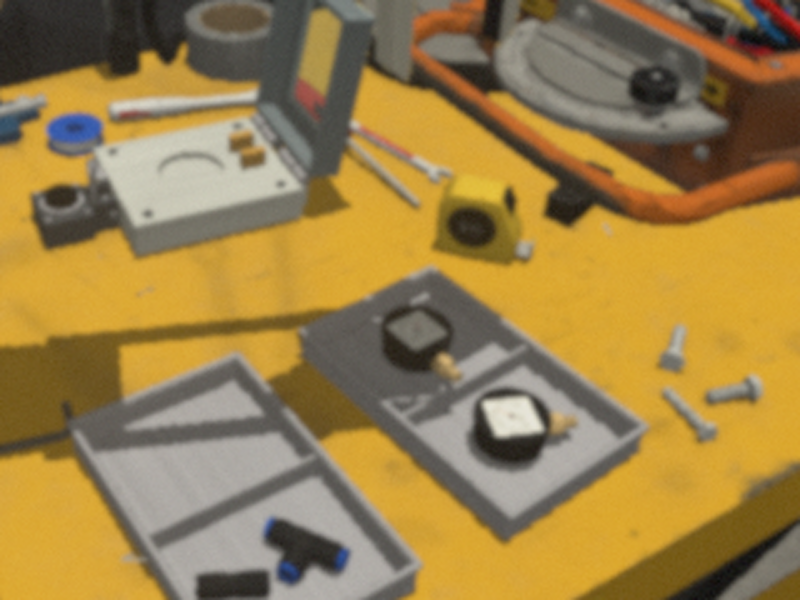

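The gauge lies dial up in the free bay (crop (418,335)) and the other one is untouched; the lid is still open. I'll check the clearance behind the lid and compute the closing arc.

```bash
cat > arc.py <<'E'
from h import *
np.set_printoptions(precision=3,suppress=True)
B=np.array([.4366,.097]);th=-.136;e=np.array([np.cos(th),np.sin(th)]);w=.009
def tcp(phi,r=.143,gap=0.):
    d=np.array([-np.cos(phi),np.sin(phi)]);n=np.array([np.sin(phi),np.cos(phi)])
    c=r*d+(.028+w+gap)*n
    return np.array([*(B+(.2+c[0])*e),.036+c[1]-w+.014])
E
python3 - <<'E'
from arc import *
sc=cam("scene")
# toolbox: front-left corner & handle, triangulate with side (read off the first pictures)
def tri(u,v):
    P=[]
    for n in("scene","side"):
        K,o,A=cam(n);P.append(K@np.c_[A.T,-A.T@o])
    X=cv2.triangulatePoints(P[0],P[1],np.array(u,float),np.array(v,float)).ravel();return X[:3]/X[3]
print("handle corner",tri((362,160),(398,157)),"handle near",tri((432,235),(490,240)),"box left corner",tri((398,150),(447,123)))
for phi in(1.9,1.75,1.5,1.2,.9,.6,.3,0): print(phi,tcp(phi,gap=.02 if phi>1.8 else 0))
s=env.state();Rt=rot(s["tool_rot"]);yy=np.pi/2+th
M=np.c_[[-np.sin(yy),np.cos(yy),0],[np.cos(yy),np.sin(yy),0],[0,0,-1]]
t=tcp(1.9,gap=.02);t[2]=.285
print("rotvec",(Rt.inv()*R.from_matrix(M)).as_rotvec(),"shift",Rt.inv().apply(t-s["tool_pos"])*100)
E
```

```text
handle corner [0.779 0.082 0.113] handle near [ 1.09   0.105 -0.213] box left corner [0.935 0.144 0.116]
1.9 [0.734 0.056 0.158]
1.75 [0.696 0.061 0.175]
1.5 [0.661 0.066 0.186]
1.2 [0.618 0.072 0.188]
0.9 [0.575 0.078 0.176]
0.6 [0.539 0.083 0.152]
0.3 [0.51  0.087 0.119]
0 [0.493 0.089 0.078]
rotvec [ 0.     0.001 -1.339] shift [22.817 15.605 -1.879]
```

```bash
python3 -m handwheel '[{"x":1,"y":0.6,"z":-0.5,"ax":0,"ay":0,"az":-0.06},{"x":3,"y":1.9,"z":-1,"ax":0,"ay":0,"az":-0.17},{"x":5,"y":3.2,"z":-1.9,"ax":0,"ay":0,"az":-0.28},{"x":7,"y":4.5,"z":-1.9,"ax":0,"ay":0,"az":-0.39},{"x":9,"y":5.8,"z":-1.9,"ax":0,"ay":0,"az":-0.5},{"x":11,"y":7,"z":-1.9,"ax":0,"ay":0,"az":-0.61},{"x":13,"y":8.2,"z":-1.9,"ax":0,"ay":0,"az":-0.72},{"x":15,"y":9.5,"z":-1.9,"ax":0,"ay":0,"az":-0.83},{"x":17,"y":10.8,"z":-1.9,"ax":0,"ay":0,"az":-0.94},{"x":19,"y":12,"z":-1.9,"ax":0,"ay":0,"az":-1.05},{"x":21,"y":13.2,"z":-1.9,"ax":0,"ay":0,"az":-1.15},{"x":22.3,"y":14,"z":-1.9,"ax":0,"ay":0,"az":-1.24},{"x":22.9,"y":14.4,"z":-1.9,"ax":0,"ay":0,"az":-1.31},{"x":22.9,"y":14.4,"z":-1.9,"ax":0,"ay":0,"az":-1.34},{"x":22.9,"y":14.4,"z":-1.9,"ax":0,"ay":0,"az":-1.34},{"x":22.9,"y":14.4,"z":-1.9,"ax":0,"ay":0,"az":-1.34},{"x":22.9,"y":14.4,"z":-1.9,"ax":0,"ay":0,"az":-1.34}]' 1 20
python3 - <<'E'
from arc import *
s=env.state();Rt=rot(s["tool_rot"]);print(s["tool_pos"],s["q"])
for phi in(1.75,1.65,1.5,1.35,1.2,1.05,.9,.75,.6,.45,.3,.2,.1,0): print(phi,Rt.inv().apply(tcp(phi)-s["tool_pos"])*100)
im=env.snapshot("side")[:,:,::-1]
cv2.imwrite("pics/s7.png",cv2.resize(im[60:300,180:500],None,fx=2.5,fy=2.5,interpolation=cv2.INTER_CUBIC))
E
```

```text
t: 12.87
tool_pos: [0.7214, 0.0556, 0.2832]
tool_rot: [-0.001, 0.068, 0.998, -0.0]
wrist_force: [-0.1, -0.5, -0.1]
grip_width: 0.006
gripper_force: 0.0
[0.721 0.056 0.283] [ 0.006  0.465  0.997 -0.     1.682 -1.428]
1.75 [ 2.56   0.239 10.815]
1.65 [ 3.931  0.239 10.267]
1.5 [6.073 0.237 9.709]
1.35 [8.274 0.236 9.476]
1.2 [10.486  0.235  9.575]
1.05 [12.657  0.235 10.004]
0.9 [14.741  0.234 10.752]
0.75 [16.689  0.234 11.803]
0.6 [18.458  0.233 13.133]
0.45 [20.008  0.233 14.713]
0.3 [21.305  0.234 16.507]
0.2 [22.014  0.234 17.802]
0.1 [22.591  0.234 19.161]
0 [23.029  0.235 20.571]
```

View pics/s7.png

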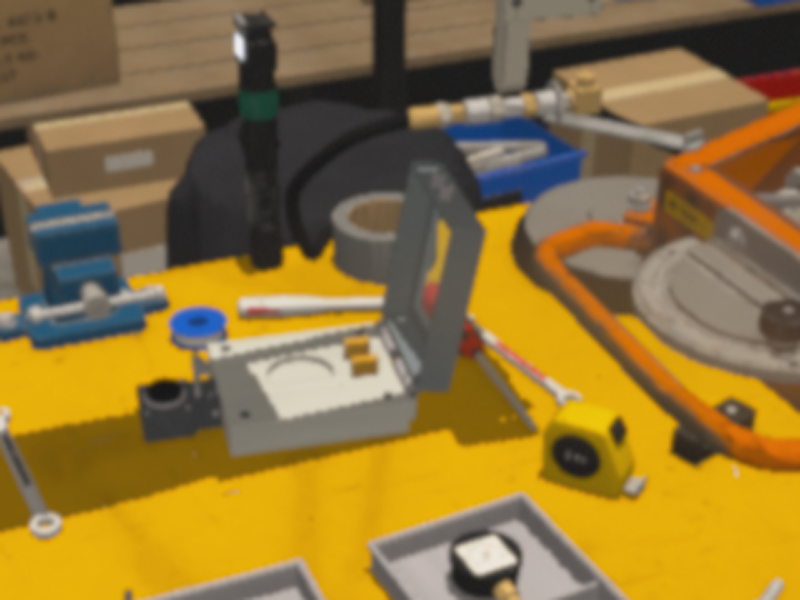

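The closed fingertips at (510,85) are behind the open lid, whose top edge is at (450,200), and the space below them is clear. I'll descend and sweep along the arc.

```bash
python3 -m handwheel '[{"x":0,"y":0.2,"z":3,"ax":0,"ay":0,"az":0},{"x":0,"y":0.2,"z":6,"ax":0,"ay":0,"az":0},{"x":0,"y":0.2,"z":9,"ax":0,"ay":0,"az":0},{"x":0,"y":0.2,"z":10.8,"ax":0,"ay":0,"az":0},{"x":1,"y":0.2,"z":10.8,"ax":0,"ay":0,"az":0},{"x":2,"y":0.2,"z":10.8,"ax":0,"ay":0,"az":0},{"x":3,"y":0.2,"z":10.6,"ax":0,"ay":0,"az":0},{"x":4,"y":0.2,"z":10.3,"ax":0,"ay":0,"az":0},{"x":5,"y":0.2,"z":10,"ax":0,"ay":0,"az":0},{"x":6.1,"y":0.2,"z":9.7,"ax":0,"ay":0,"az":0},{"x":7.2,"y":0.2,"z":9.6,"ax":0,"ay":0,"az":0},{"x":8.3,"y":0.2,"z":9.5,"ax":0,"ay":0,"az":0},{"x":9.4,"y":0.2,"z":9.5,"ax":0,"ay":0,"az":0},{"x":10.5,"y":0.2,"z":9.6,"ax":0,"ay":0,"az":0}]'
```

```text
t: 14.08
tool_pos: [0.6181, 0.0716, 0.1891]
tool_rot: [0.001, 0.068, 0.998, 0.0]
wrist_force: [3.1, 0.9, -0.3]
grip_width: 0.005
gripper_force: 0.9
```

```bash
python3 -m handwheel '[{"x":1.1,"y":0,"z":0.2,"ax":0,"ay":0,"az":0},{"x":2.2,"y":0,"z":0.4,"ax":0,"ay":0,"az":0},{"x":3.2,"y":0,"z":0.8,"ax":0,"ay":0,"az":0},{"x":4.2,"y":0,"z":1.2,"ax":0,"ay":0,"az":0},{"x":5.2,"y":0,"z":1.7,"ax":0,"ay":0,"az":0},{"x":6.2,"y":0,"z":2.2,"ax":0,"ay":0,"az":0},{"x":7.1,"y":0,"z":2.9,"ax":0,"ay":0,"az":0},{"x":8,"y":0,"z":3.6,"ax":0,"ay":0,"az":0},{"x":8.8,"y":0,"z":4.3,"ax":0,"ay":0,"az":0},{"x":9.5,"y":0,"z":5.1,"ax":0,"ay":0,"az":0},{"x":10.2,"y":0,"z":6,"ax":0,"ay":0,"az":0},{"x":10.8,"y":0,"z":6.9,"ax":0,"ay":0,"az":0},{"x":11.2,"y":0,"z":7.6,"ax":0,"ay":0,"az":0},{"x":11.5,"y":0,"z":8.2,"ax":0,"ay":0,"az":0},{"x":11.5,"y":0,"z":8.2,"ax":0,"ay":0,"az":0}]'
```

```text
t: 15.33
tool_pos: [0.5029, 0.0875, 0.1052]
tool_rot: [-0.001, 0.067, 0.998, -0.0]
wrist_force: [-0.0, 0.2, 1.4]
grip_width: 0.001
gripper_force: 0.7
```

```bash
python3 -m handwheel '[{"x":0.3,"y":0,"z":0.5,"ax":0,"ay":0,"az":0},{"x":0.5,"y":0,"z":1,"ax":0,"ay":0,"az":0},{"x":0.7,"y":0,"z":1.5,"ax":0,"ay":0,"az":0},{"x":0.9,"y":0,"z":2,"ax":0,"ay":0,"az":0},{"x":0.9,"y":0,"z":2.4,"ax":0,"ay":0,"az":0},{"x":0.9,"y":0,"z":2.7,"ax":0,"ay":0,"az":0},{"x":0.9,"y":0,"z":2.9,"ax":0,"ay":0,"az":0},{"x":0.9,"y":0,"z":2.9,"ax":0,"ay":0,"az":0},{"x":0.9,"y":0,"z":2.9,"ax":0,"ay":0,"az":0}]'
```

```text
t: 16.08
tool_pos: [0.4945, 0.0889, 0.0776]
tool_rot: [-0.001, 0.067, 0.998, 0.0]
wrist_force: [-4.1, 0.5, 8.2]
grip_width: 0.006
gripper_force: 3.9
```

```bash
python3 -m handwheel '[{"x":0,"y":0,"z":0.1,"ax":0,"ay":0,"az":0},{"x":0,"y":0,"z":0.2,"ax":0,"ay":0,"az":0},{"x":0,"y":0,"z":0.2,"ax":0,"ay":0,"az":0},{"x":0,"y":0,"z":0.2,"ax":0,"ay":0,"az":0}]'
```

```text
t: 16.42
tool_pos: [0.4945, 0.089, 0.0765]
tool_rot: [-0.001, 0.067, 0.998, 0.0]
wrist_force: [-10.1, 1.1, 17.1]
grip_width: 0.002
gripper_force: 8.7
```

```bash
python3 -m handwheel '[{"x":0,"y":0,"z":-0.3,"ax":0,"ay":0,"az":0},{"x":0,"y":0,"z":-0.8,"ax":0,"ay":0,"az":0},{"x":0,"y":0,"z":-2,"ax":0,"ay":0,"az":0},{"x":0,"y":0,"z":-5,"ax":0,"ay":0,"az":0},{"x":1,"y":0,"z":-9,"ax":0,"ay":0,"az":0},{"x":2,"y":0,"z":-13,"ax":0,"ay":0,"az":0},{"x":2,"y":0,"z":-15,"ax":0,"ay":0,"az":0},{"x":2,"y":0,"z":-15,"ax":0,"ay":0,"az":0},{"x":2,"y":0,"z":-15,"ax":0,"ay":0,"az":0}]'
python3 - <<'E'
from h import *
im=env.snapshot("scene")[:,:,::-1]
cv2.imwrite("pics/s8.png",cv2.resize(im[150:390,200:520],None,fx=2.5,fy=2.5,interpolation=cv2.INTER_CUBIC))
E
```

```text
t: 17.17
tool_pos: [0.4764, 0.0915, 0.2277]
tool_rot: [0.002, 0.067, 0.998, 0.0]
wrist_force: [-0.6, 0.4, -0.5]
grip_width: 0.006
gripper_force: 0.0
```

View pics/s8.png

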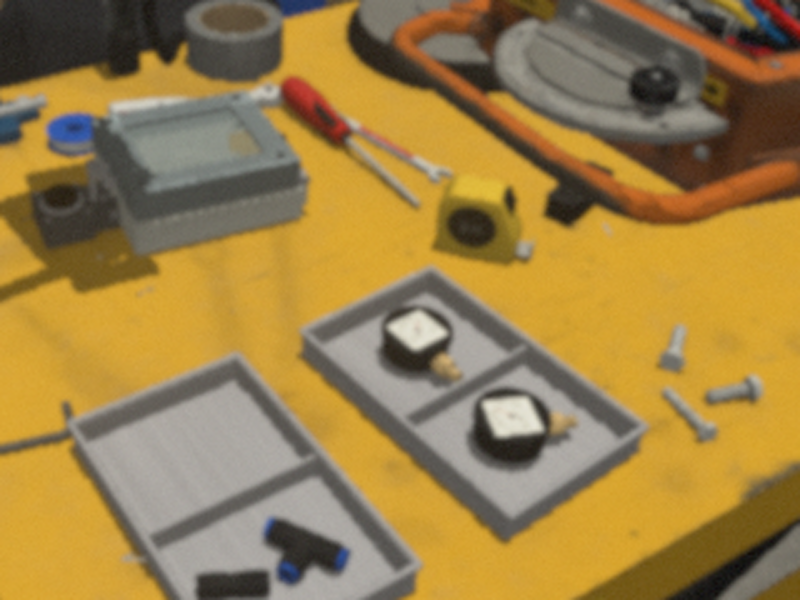

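The lid stays shut with nothing touching it (crop (200,150)), and both gauges lie dial up in their bays at (418,330) and (512,420). I'm handing the job in.

```bash
python3 -c "
from station import env
print(env.finish_job())"
```

```text
the job is handed in; nothing more can be done
None
```

The job is handed in at about 17 s of the 64 s allowed: the last picture shows the gauge dial up in the free bay, the other gauge undisturbed, and the lid shut with nothing pressing on it; the hand-in returned no verdict.

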